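# Level the monitor stand with its screw foot

### The job

Set the spirit level down flat in the long recess of the monitor stand and let go of it, then turn the black hand knob of the stand's screw foot until the bubble rests centred between the two lines of the vial. Last, press down on the middle of the level with the fingers so that it beds firmly in the recess with the bubble still centred, and finish while still pressing it: do not lift off. Do not drop the level, and leave the stapler, the bottle, the dish and the note block where they are.

Things in the scene. Friction and masses are not known exactly. Their poses are not given: they have to be found in the camera images.
- level_center (a point): Centre, half-way up, of the loose spirit level on the desk at the robot's right: an aluminium block with black end caps, 130 mm long (its x), 30 mm wide (y), 40 mm high (z up), about 0.42 kg. A yellow-green vial 60 mm long lies along x in a slot in the middle of its top. It can be gripped across its 30 mm width, but high up: once seated, only its upper 32 mm stand above the board.
- level_top (a point): Middle of the level's top face, 40 mm above its underside, right over the vial, which lies just below the two side rails (outer 6.5 mm of each side, flush with the top): closed fingers pressed here, closing across the level, rest on the rails. Same axes as the level.
- bubble (a joint): Place (m) of the air bubble along the vial: 0 in the middle, positive towards the level's +x end. The bubble is 14 mm long, the two black lines are 19 mm apart, so it lies between them within 2.5 mm either side of 0. It runs to the higher end, about 2 mm per milliradian of tilt, and takes about 1.5 s to settle.
- recess (a point): Centre of the floor of the recess in the stand's board: 138 mm long (this point's y), 38 mm wide (x), 8 mm deep below the board's top, flat dark rubber floor 82 mm above the desk. It lies 45 mm nearer the stand's front edge than the middle of the board. y runs along the stand towards the knob, x away from the robot, z up.
- knob_grip (a point): Centre, half-way up, of the screw foot's round black knob: 36 mm across, 20 mm high, its middle 122 mm above the desk, upright on a 12 mm screw off the stand's left end; grip at any yaw. Clockwise from above raises that end 4 mm a turn (the knob keeps its height) and moves a seated level's bubble towards the knob by 3.7 mm per radian. 1.6 to 3.0 rad are needed; stiff (0.06 N m), stays where left.
- stand: The monitor stand: white board on grey steel, board 320 mm long (y) by 210 mm (x), top 90 mm above the desk, on two fixed rubber feet at its right end and one screw foot off its left end. It cannot shift on the desk. At the start the screw foot is too short: the left end hangs 1.0 to 1.9 mm low. This origin: on the desk midway between the fixed feet, 140 mm right of the board's middle; axes as the recess.
- stapler: Bystander: black stapler 135 mm long, 48 mm high, lying beyond the spirit level; origin under its middle.
- ink_bottle: Bystander: small round bottle with a white cap, 32 mm in diameter, 65 mm high, front left; origin at its underside.
- dish: Bystander: clear round dish, 100 mm across, 30 mm high, to the left beyond the knob; origin at its underside.
- note_block: Bystander: square block of paper notes, 76 x 76 x 22 mm, in front of the stand; origin at its underside.
Mind the look-alikes: they are no part of the job. There is more than one size of the part that bears level_center; the job needs the largest.

How it is judged (in metres and radians):
On the way, in this order (a step that is already met when the one before it is completed fails the run):
1. the level lies flat and square in the recess, let go, its bubble showing the slope outside the lines (horizontal distance between level_center and recess below 0.008 m and z of level_center in the frame of recess below 0.0225 m and angle between the x axis of level_center and the y axis of recess, either way round below 0.08 rad and (value of joint bubble above 0.0035 m or value of joint bubble below -0.0035 m) and contact force between the fingers and level below 0.3 N), for 0.3 s.
2. the foot has been turned until the bubble rests between the lines, the level untouched in the recess (horizontal distance between level_center and recess below 0.008 m and z of level_center in the frame of recess below 0.0225 m and angle between the x axis of level_center and the y axis of recess, either way round below 0.08 rad and value of joint bubble between -0.0025 and 0.0025 m and contact force between the fingers and level below 0.3 N), for 0.6 s.
At the end, for the whole second after the job is handed in: The level lies in the recess (centre within 8 mm of the recess's, underside within 2.5 mm of its floor, within 0.08 rad of its length), its bubble is within 2.5 mm of the middle, and the fingers are still pressing on it: it bears on the stand with more than 7 N, its own weight of about 4 N included (horizontal distance between level_center and recess below 0.008 m and z of level_center in the frame of recess below 0.0225 m and angle between the x axis of level_center and the y axis of recess, either way round below 0.08 rad and value of joint bubble between -0.0025 and 0.0025 m and contact force between level and stand above 7 N and contact force between the fingers and level above 2 N); the arm keeps its last pose, push and grip.
It fails at once if the spirit level is let go in mid-air (height (world z) of level_center above 0.117 m and contact force between level and anything else below 0.02 N).
It fails at once if a bystander is moved (distance of any of stapler, ink_bottle, dish, note_block from where it was at the start of the episode above 0.02 m).
It also fails if it takes over 61 s, if anything falls off the work surface, if the arm or the gripper's body presses on something with over 40 N, if the wrist force passes 120 N, or if a joint passes its speed limit or range.

### The arm

A 6-joint arm with a two-finger parallel gripper is mounted at the origin on the work surface. World frame = base frame: x ahead of the robot, y to its left, z up, the work surface at z = 0. Lengths are in mm, angles in rad, forces in N, time in s.
With the tool pointing down it reaches from about 375 to 750 mm from the base axis. Payload 9 kg.
Tool frame: the origin (TCP) lies between the finger pads; the fingertips stand 25 mm ahead of it and the grasp point (between the pads) lies 6 mm ahead of it (tcp_to_tips is the distance from the TCP to the fingertips, in mm); z points along the fingers, y is the line along which they close (so a half turn about z gives the same grasp; the last joint's range is limited). The gripper opens to 85 mm and grips with 20 to 120 N. Pads are 22 mm wide; open, the fingers measure 114 mm over their backs; the gripper's body (76 mm by 85 mm) begins 54 mm behind the grasp point. The pads swing forward as they close: fully open they stand 13 mm farther back than shut.
Start: joints at [-1.378, 0.104, 0.097, 1.564, 0, 1.353], TCP at [239.618, -550.106, 256.331] pointing down, gripper open.
Joint ranges: [-2.99, 2.99], [-0.84, 1.86], [-1.1, 1.16], [-1.84, 2.11], [-1.51, 1.56], [-3.14, 3.14]. Speed limits (rad/s): [2.22, 2.22, 2.57, 3.14, 3.14, 3.14].

### API

Orientations are given as a 3x3 rotation matrix whose columns are the frame's x, y, z axes.
In Python, from plant import get_state, grab_frame, job_done, tcp_to_tips gives the robot as it stands.
- The arm moves only by the tool arm_command, never from a script. Its argument "increments" is a list of rows, each an object with "delta_pos": the shift along the tool's x, y, z in units of 40 mm (1.0 is 40 mm), a list of three; "delta_rot": the turn, a rotation vector about the tool's x, y, z in units of 5 degrees (1.0 is 5 degrees), a list of three. In form: [{"delta_pos": [x, y, z], "delta_rot": [wx, wy, wz]}, ...]. A call has 1 to 12 rows; each row is the pose to reach, as a shift and turn from the pose commanded when the call began, along the tool's axes at that moment; what a row does not reach only later rows make up. A row lasts 1/12 s, in which the tool goes at most 41.7 mm and 7.16 degrees, less where a joint would pass 70% of its speed; a pose out of reach is approached as far as the arm can. A call with a gripper value outside its range is refused whole. "grip" is the opening, from 0 (shut) to 1 (fully open), set as the call begins (left out, the last holds). The fingers move at their own pace and stop on an object; "squeeze" is the grip in N (left out, the last holds). Time passes only in rows, so rows that repeat a pose let the fingers close. It gives the time, the measured TCP pose, the force, the opening and the grip force at its end, in the units of the state.
- get_state(): the state, without advancing time (a new reading comes with each control period).
- grab_frame(name): name is "scene" or "top"; returns a dict with "image" (480x640x3 uint8, blue, green, red), "depth" (480x640 float32, mm along the optical axis (not along the pixel's ray), 0 where there is no reading), "intrinsics" (3x3 intrinsics, pixels), "world_from_camera" (4x4, takes a point from camera to world coordinates). Camera axes: x right, y up, looking along -z (the intrinsics and any distortion apply to the point x, -y, -z); pixel columns grow to the right and rows downward; lengths in mm; the calibration is good to about 2 mm. A picture is of the moment at which its call begins.
- job_done(): hands the job in; it is judged then, once.
The state is a dict: "t": time; "joint_pos": joint angles; "qd": joint speeds; "joint_efforts": joint torques, N m; "tool_pos": TCP position; "eef_rot": TCP orientation; "force": force on the tool from outside, world axes, zero at the start; "torque": the same for the moment, N m; "width": finger opening in mm; "grip_force": force on a finger pad.
Only numpy, scipy, OpenCV 4.12 (cv2) and the standard library are available. Lean on these libraries where they do the work, as an engineer would, in place of code of your own. Each camera call takes 0.05 s, during which the arm holds its last target. There are 200 camera calls.

## Working session

There is one attempt and no reset: what is moved stays moved. The work goes in short steps, Python scripts to look and compute and a tool call to move; the robot and the scene stay as the last step left them, time stands still between calls to the robot, and variables do not carry over. Pictures are saved under pics/ and viewed, at most 10 in all, crops included, and the job is handed in when it is done.

Besides the shell and the picture viewer there is one more tool, called after ">>>" as name([rows], argument=value, ...), one row to a line, values as JSON. arm_command: Moves the arm, as the interface text tells. Its arguments: {"type":"object","properties":{"increments":{"type":"array"},"grip":{"type":"number"},"squeeze":{"type":"number"}},"required":["increments"]}

```bash
mkdir -p pics; ls; cat > h.py <<'E'
import numpy as np,cv2,pickle
from plant import get_state,grab_frame,job_done,tcp_to_tips
def ray(f,u,v):
    K=f["intrinsics"];T=f["world_from_camera"]
    a=np.linalg.inv(K)@np.array([u,v,1.]);d=T[:3,:3]@np.array([a[0],-a[1],-a[2]]) if False else T[:3,:3]@np.array([a[0],-a[1],-1.])
    return T[:3,3],d
def onz(f,u,v,z):
    o,d=ray(f,u,v);return o+d*(z-o[2])/d[2]
def cloud(f):
    K=f["intrinsics"];T=f["world_from_camera"];D=f["depth"]
    v,u=np.mgrid[:480,:640];x=(u-K[0,2])/K[0,0]*D;y=(v-K[1,2])/K[1,1]*D
    return np.stack([x,-y,-D],-1)@T[:3,:3].T+T[:3,3]
E
python3 - <<'E'
from h import *
for n in("scene","top"):
    f=grab_frame(n);pickle.dump(f,open(n+".pkl","wb"));cv2.imwrite(f"pics/{n}0.png",f["image"])
    print(n,f["intrinsics"].tolist(),f["world_from_camera"].round(3).tolist(),[k for k in f])
s=get_state();print(s)
E
```

```text
pics
scene [[458.5508627982191, 0.0, 322.532880240412], [0.0, 458.5508627982191, 245.16845778255384], [0.0, 0.0, 1.0]] [[-0.164, -0.788, 0.594, 1162.902], [0.986, -0.142, 0.085, 152.356], [0.017, 0.6, 0.8, 1003.677], [0.0, 0.0, 0.0, 1.0]] ['image', 'depth', 'intrinsics', 'world_from_camera']
top [[612.8455546432028, 0.0, 328.1979668447878], [0.0, 612.8455546432028, 237.2926728218377], [0.0, 0.0, 1.0]] [[0.016, 0.984, -0.18, 234.682], [-1.0, 0.017, 0.003, 41.339], [0.006, 0.18, 0.984, 1571.32], [0.0, 0.0, 0.0, 1.0]] ['image', 'depth', 'intrinsics', 'world_from_camera']
{'t': 0.1, 'joint_pos': array([-1.37766234e+00,  1.04637133e-01,  9.66158791e-02,  1.56389005e+00,
        1.04621701e-06,  1.35307390e+00]), 'qd': array([ 1.40092782e-04, -2.06287922e-03,  1.43005067e-03, -1.71945822e-05,
       -2.59711683e-04,  3.16722216e-04]), 'joint_efforts': array([ 7.47571466e-03, -5.58204532e+01,  5.04723716e+01,  1.28114159e-02,
       -3.37956153e-04,  2.72712157e-05]), 'tool_pos': array([ 239.58632835, -549.82798779,  255.63938704]), 'eef_rot': array([[ 9.16779139e-01,  3.99394499e-01, -2.12977249e-04],
       [ 3.99394482e-01, -9.16778517e-01,  1.09444913e-03],
       [ 2.41863995e-04, -1.08843007e-03, -9.99999378e-01]]), 'force': array([-0.20147559, -0.02304464,  0.19238562]), 'torque': array([-0.03682429,  0.01366682, -0.04162659]), 'grip_force': 0.0, 'width': 85.15599587019317}
```

View pics/top0.png

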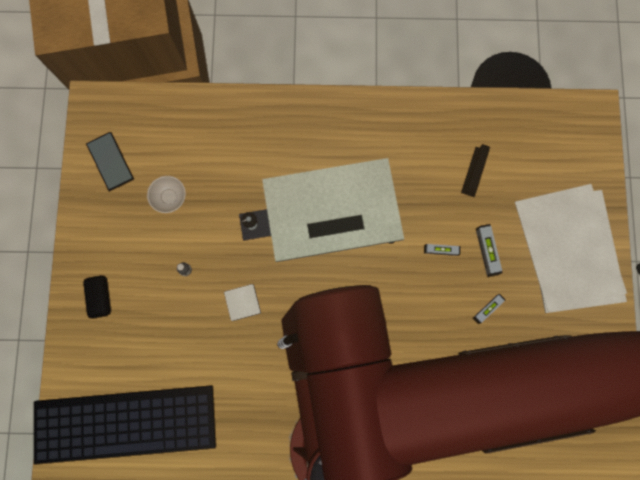

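View pics/scene0.png

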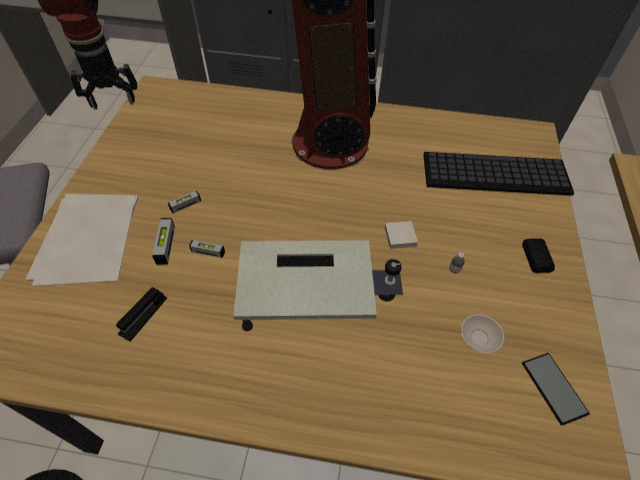

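Two views. Candidates for the level in the top view: (489,250) is large, while (442,249) and (490,308) are smaller. I choose (489,250), which is (163,240) in the scene view. Next I measure it and check with a crop.

```bash
python3 - <<'E'
from h import *
t=pickle.load(open("top.pkl","rb"));s=pickle.load(open("scene.pkl","rb"))
P=cloud(t);Q=cloud(s)
print("desk z",np.median(P[130:150,300:450,2]),np.median(Q[380:400,200:400,2]),"board z",np.median(P[180:205,290:380,2]),np.median(Q[280:310,250:360,2]))
def rect(name,f,C,m,z=None):
    c,_=cv2.findContours(m.astype(np.uint8),0,2);c=max(c,key=cv2.contourArea)
    if z is None: return c
    w=np.array([onz(f,*p[0],z)[:2] for p in c],np.float32);r=cv2.minAreaRect(w);print(name,len(c),np.round(r[0],1),np.round(r[1],1),round(r[2],2),flush=True)
def win(m,a):
    o=np.zeros_like(m);o[a[1]:a[3],a[0]:a[2]]=m[a[1]:a[3],a[0]:a[2]];return o
for n,f,C,wl,wr,wb,wk in(("top",t,P,(470,218,508,284),(300,210,370,242),(255,150,410,265),(235,205,272,243)),("scene",s,Q,(145,212,182,270),(270,248,340,272),(230,235,380,322),(370,255,405,302))):
    Z=C[...,2]
    m=win((Z>28)&(Z<52),wl);rect(n+" level depth",f,C,m,40)
    if m.any():
        w=C[m][:,:2].astype(np.float32);print("  pts",cv2.minAreaRect(w))
    hsv=cv2.cvtColor(f["image"],cv2.COLOR_BGR2HSV)
    v=win((hsv[...,1]>120)&(hsv[...,0]>25)&(hsv[...,0]<50)&(hsv[...,2]>120),wl);rect(n+" vial",f,C,v,38)
    r=win(hsv[...,2]<70,wr);rect(n+" recess top90",f,C,r,90)
    rz=Z[r];print("  recess floor z",np.percentile(rz,[10,50,90]))
    b=win((Z>70)&(Z<110),wb);rect(n+" board",f,C,b,90)
    k=win((Z>120)&(Z<142),wk);print(" knob n",k.sum())
    if k.any():
        rect(n+" knob",f,C,k,132);w=C[k];print("  pts",w.mean(0),w.min(0),w.max(0))
def crop(f,a,k):
    return cv2.resize(f["image"][a[1]:a[3],a[0]:a[2]],(390,k))
A=crop(t,(400,205,530,335),390);B=crop(s,(130,175,260,305),390);
C2=crop(t,(225,190,290,255),390)
D=crop(s,(355,245,420,310),390)
cv2.imwrite("pics/crop.png",cv2.resize(np.vstack([np.hstack([A,B]),np.hstack([C2,D])]),(600,600)))
E
```

```text
desk z 1.636860607712947 -0.6301112144275294 board z 91.37479864682348 89.06457727390182
top level depth 66 [ 490.6 -372.6] [130.7  34.7] 12.09
  pts ((491.43157958984375, -374.5712890625), (130.79986572265625, 33.29304122924805), 12.034960746765137)
top vial 9 [ 473.  -376.6] [13.4  9.3] 12.24
top recess top90 43 [534.4  20.2] [ 33.4 133.5] 10.97
  recess floor z [78.97695703 83.21827093 87.65604352]
top board 154 [577.2  27.7] [212.9 320.2] 10.85
 knob n 196
top knob 31 [538.3 228. ] [38.  36.9] 65.83
  pts [538.18998463 228.08181299 132.70336812] [520.38563171 209.79698396 121.08137306] [557.72090113 246.93917078 141.45913619]
scene level depth 50 [ 498.4 -370.4] [137.5  34.8] 12.24
  pts ((495.938720703125, -372.9810485839844), (133.11915588378906, 32.21881103515625), 11.473562240600586)
scene vial 6 [ 509.4 -370.2] [17.8  5.1] 21.41
scene recess top90 22 [538.   20.8] [ 32.5 136.6] 10.17
  recess floor z [78.87708401 81.31121808 84.06612553]
scene board 65 [586.7  29.9] [218.  321.4] 10.21
 knob n 199
scene knob 34 [548.  229.2] [37.2 41.2] 67.78
  pts [546.55113308 229.2833251  129.86663894] [522.90032054 211.2778138  120.51606814] [562.50015    248.33407974 136.29768972]
```

View pics/crop.png

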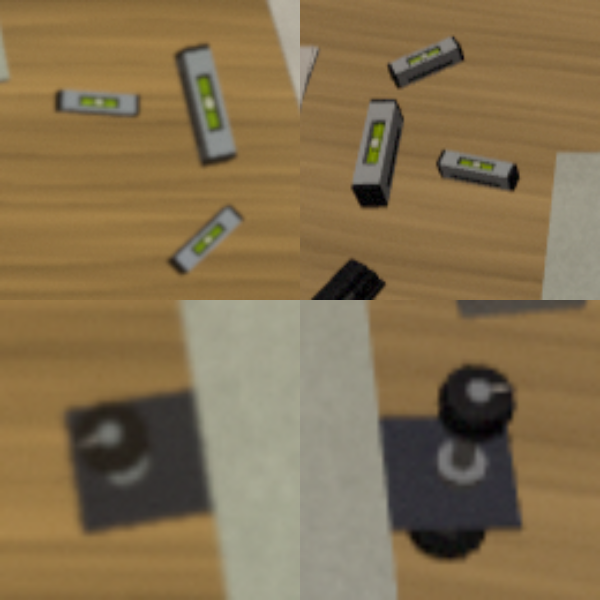

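The crop confirms (489,250) as the largest level (about 130 mm long). One refinement of its centre, then I move.

```bash
cat >> h.py <<'E'
def vial(f,box,z):
    """green-vial end points / bubble along the vial, in world, box=(u0,v0,u1,v1)"""
    k=6;I=f["image"][box[1]:box[3],box[0]:box[2]];I=cv2.resize(I,None,fx=k,fy=k,interpolation=cv2.INTER_CUBIC)
    h=cv2.cvtColor(I,cv2.COLOR_BGR2HSV);m=((h[...,1]>100)&(h[...,0]>24)&(h[...,0]<50)&(h[...,2]>70)).astype(np.uint8)
    v,u=np.nonzero(m);pt=lambda u,v:onz(f,box[0]+(u+.5)/k-.5,box[1]+(v+.5)/k-.5,z)[:2]
    W=np.array([pt(a,b) for a,b in zip(u,v)],np.float32);r=cv2.minAreaRect(W)
    c=cv2.boxPoints(r);e=[c[1]-c[0],c[2]-c[1]];a=max(e,key=np.linalg.norm);a=a/np.linalg.norm(a)
    # bubble: low-saturation inside hull
    hull=cv2.convexHull(np.stack([u,v],1).astype(np.int32));H=np.zeros_like(m);cv2.fillConvexPoly(H,hull,1);H=cv2.erode(H,np.ones((7,7)))
    w=H*np.clip(150.-h[...,1],0,None);bv,bu=np.nonzero(w>0)
    b=np.average([pt(x,y) for x,y in zip(bu,bv)],axis=0,weights=w[bv,bu]) if len(bu) else np.full(2,np.nan)
    return np.array(r[0]),sorted(r[1]),a,(b-np.array(r[0]))@a
E
python3 - <<'E'
from h import *
t=pickle.load(open("top.pkl","rb"));s=pickle.load(open("scene.pkl","rb"))
for f,b in((t,(470,218,510,284)),(s,(145,212,185,270))): print(vial(f,b,39))
for f,b in((t,(470,218,508,284)),(s,(145,212,182,270))):
    P=cloud(f)[b[1]:b[3],b[0]:b[2]];d=-0.6 if f is s else 1.6;m=abs(P[...,2]-d-40)<3;print(m.sum(),cv2.minAreaRect(P[m][:,:2].astype(np.float32)))
print(tcp_to_tips if not callable(tcp_to_tips) else [tcp_to_tips()])
E
```

```text
(array([ 491.90786743, -373.74514771]), [13.436307907104492, 59.31439971923828], array([0.9778317 , 0.20939244], dtype=float32), np.float64(-0.3059504582135488))
(array([ 494.17047119, -372.42068481]), [13.372061729431152, 58.306583404541016], array([0.97775686, 0.20974155], dtype=float32), np.float64(-0.4620876249969091))
326 ((490.9325866699219, -373.8844909667969), (130.15325927734375, 31.498226165771484), 11.897851943969727)
375 ((496.0292053222656, -373.0921936035156), (133.14785766601562, 32.10893630981445), 11.840845108032227)
25.0
```

>>> arm_command([
  {"delta_pos": [0.4, -0.08, 0.2], "delta_rot": [0, 0, 0.1]},
  {"delta_pos": [1.2, -0.24, 0.5], "delta_rot": [0, 0, 0.4]},
  {"delta_pos": [2.1, -0.42, 0.9], "delta_rot": [0, 0, 0.7]},
  {"delta_pos": [3.0, -0.6, 1.3], "delta_rot": [0, 0, 1.0]},
  {"delta_pos": [3.9, -0.78, 1.7], "delta_rot": [0, 0, 1.3]},
  {"delta_pos": [4.8, -0.96, 2.1], "delta_rot": [0, 0, 1.6]},
  {"delta_pos": [5.7, -1.14, 2.5], "delta_rot": [0, 0, 1.9]},
  {"delta_pos": [6.6, -1.33, 2.9], "delta_rot": [0, 0, 2.1]},
  {"delta_pos": [7.3, -1.47, 3.2], "delta_rot": [0, 0, 2.28]},
  {"delta_pos": [7.57, -1.53, 3.4], "delta_rot": [0, 0, 2.28]},
  {"delta_pos": [7.57, -1.53, 3.4], "delta_rot": [0, 0, 2.28]},
  {"delta_pos": [7.57, -1.53, 3.4], "delta_rot": [0, 0, 2.28]},
], grip=0.65, squeeze=40)

```text
t: 1.1
tool_pos: [492.5, -372.7, 119.7]
eef_rot: [[0.977, 0.212, -0.001], [0.212, -0.977, 0.001], [-0.001, -0.001, -1.0]]
force: [0.1, -0.4, 0.6]
width: 55.5
grip_force: 0.0
```

>>> arm_command([
  {"delta_pos": [0, 0, 0.4], "delta_rot": [0, 0, 0]},
  {"delta_pos": [0, 0, 1.0], "delta_rot": [0, 0, 0]},
  {"delta_pos": [0, 0, 1.6], "delta_rot": [0, 0, 0]},
  {"delta_pos": [0, 0, 1.95], "delta_rot": [0, 0, 0]},
  {"delta_pos": [0, 0, 2.05], "delta_rot": [0, 0, 0]},
  {"delta_pos": [0, 0, 2.05], "delta_rot": [0, 0, 0]},
  {"delta_pos": [0, 0, 2.05], "delta_rot": [0, 0, 0]},
])

```text
t: 1.68
tool_pos: [492.9, -374.1, 39.7]
eef_rot: [[0.978, 0.21, 0.001], [0.21, -0.978, -0.001], [0.001, 0.001, -1.0]]
force: [0.6, 0.4, 0.9]
width: 55.6
grip_force: 0.0
```

>>> arm_command([
  {"delta_pos": [0, 0, 0], "delta_rot": [0, 0, 0]},
  {"delta_pos": [0, 0, 0], "delta_rot": [0, 0, 0]},
  {"delta_pos": [0, 0, 0], "delta_rot": [0, 0, 0]},
  {"delta_pos": [0, 0, 0], "delta_rot": [0, 0, 0]},
  {"delta_pos": [0, 0, 0], "delta_rot": [0, 0, 0]},
  {"delta_pos": [0, 0, 0], "delta_rot": [0, 0, 0]},
  {"delta_pos": [0, 0, 0], "delta_rot": [0, 0, 0]},
  {"delta_pos": [0, 0, 0], "delta_rot": [0, 0, 0]},
], grip=0.1, squeeze=50)

```text
t: 2.35
tool_pos: [493.5, -374.1, 40.1]
eef_rot: [[0.978, 0.21, 0.002], [0.21, -0.978, -0.003], [0.001, 0.003, -1.0]]
force: [-0.7, -0.9, 6.4]
width: 29.1
grip_force: 51.2
```

>>> arm_command([
  {"delta_pos": [0, 0, -0.3], "delta_rot": [0, 0, 0]},
  {"delta_pos": [0, 0, -0.9], "delta_rot": [0, 0, 0]},
  {"delta_pos": [0, 0, -1.6], "delta_rot": [0, 0, 0]},
  {"delta_pos": [0, 0, -2.3], "delta_rot": [0, 0, 0]},
  {"delta_pos": [0.1, -0.3, -3.0], "delta_rot": [0, 0, -0.6]},
  {"delta_pos": [0.3, -0.9, -3.5], "delta_rot": [0, 0, -1.8]},
  {"delta_pos": [0.5, -1.6, -3.6], "delta_rot": [0, 0, -3.0]},
  {"delta_pos": [0.75, -2.3, -3.6], "delta_rot": [0, 0, -4.2]},
  {"delta_pos": [1.0, -3.0, -3.6], "delta_rot": [0, 0, -5.4]},
  {"delta_pos": [1.2, -3.6, -3.6], "delta_rot": [0, 0, -6.6]},
  {"delta_pos": [1.4, -4.2, -3.6], "delta_rot": [0, 0, -7.8]},
  {"delta_pos": [1.55, -4.7, -3.6], "delta_rot": [0, 0, -9.0]},
])

```text
t: 3.35
tool_pos: [513.6, -174.1, 182.7]
eef_rot: [[0.538, 0.843, -0.0], [0.843, -0.538, 0.001], [0.0, -0.001, -1.0]]
force: [0.8, 0.7, -3.5]
width: 29.2
grip_force: 50.3
```

```bash
python3 - <<'E'
from h import *
s=get_state();print(s['t'],s['tool_pos'].round(1),s['eef_rot'].round(4).tolist(),s['force'].round(1),s['width'],s['grip_force'])
R=s['eef_rot'];d=np.array([535.3,20.2,185])-s['tool_pos'];yaw=np.degrees(np.arctan2(R[1,0],R[0,0]));print(R.T@d/40,-(100.9-yaw)/5)
E
```

```text
3.35 [ 513.6 -174.1  182.7] [[0.5375, 0.8432, -0.0003], [0.8432, -0.5375, 0.0006], [0.0004, -0.0006, -1.0]] [ 0.8  0.7 -3.5] 29.187725412455528 50.34783661365509
[ 4.38734014 -2.15416139 -0.05445919] -8.68310423259253
```

>>> arm_command([
  {"delta_pos": [0.6, -0.3, 0], "delta_rot": [0, 0, -1.2]},
  {"delta_pos": [1.2, -0.6, 0], "delta_rot": [0, 0, -2.4]},
  {"delta_pos": [1.8, -0.9, 0], "delta_rot": [0, 0, -3.6]},
  {"delta_pos": [2.4, -1.2, 0], "delta_rot": [0, 0, -4.8]},
  {"delta_pos": [3.0, -1.5, 0], "delta_rot": [0, 0, -6.0]},
  {"delta_pos": [3.6, -1.8, 0], "delta_rot": [0, 0, -7.2]},
  {"delta_pos": [4.1, -2.0, 0], "delta_rot": [0, 0, -8.2]},
  {"delta_pos": [4.3, -2.12, 0], "delta_rot": [0, 0, -8.6]},
  {"delta_pos": [4.3, -2.12, 0], "delta_rot": [0, 0, -8.6]},
  {"delta_pos": [4.3, -2.12, 0], "delta_rot": [0, 0, -8.6]},
])

```text
t: 4.18
tool_pos: [535.7, 14.3, 182.5]
eef_rot: [[-0.175, 0.984, -0.0], [0.984, 0.175, -0.0], [-0.0, -0.0, -1.0]]
force: [-0.3, -0.3, -3.7]
width: 29.1
grip_force: 50.3
```

```bash
python3 - <<'E'
from h import *
s=get_state();print(s['t'],s['tool_pos'].round(1),s['eef_rot'].round(4).tolist(),s['force'].round(1),s['width'],s['grip_force'])
R=s['eef_rot'];d=np.array([535.3,20.2,185])-s['tool_pos'];yaw=np.degrees(np.arctan2(R[1,0],R[0,0]));print(R.T@d/40,-(100.9-yaw)/5)
I=[]
for n in("top","scene"):
    f=grab_frame(n);pickle.dump(f,open(n+"1.pkl","wb"));
    p=np.linalg.inv(f["world_from_camera"])@np.append(s['tool_pos'],1);u=int(f["intrinsics"][0,0]*p[0]/-p[2]+f["intrinsics"][0,2]);v=int(f["intrinsics"][1,1]*-p[1]/-p[2]+f["intrinsics"][1,2]);print(n,u,v)
    u0,v0=max(u-75,0),max(v-75,0);I.append(cv2.resize(f["image"][v0:v0+150,u0:u0+150],(400,400)))
cv2.imwrite("pics/held.png",np.hstack(I))
E
```

```text
4.1833 [535.7  14.3 182.5] [[-0.1754, 0.9845, -0.0004], [0.9845, 0.1754, -0.0004], [-0.0003, -0.0004, -1.0]] [-0.3 -0.3 -3.7] 29.066218824302368 50.31887590885162
[ 0.14612649  0.01520493 -0.06370296] -0.1594493919904977
top 338 217
scene 301 235
```

View pics/held.png

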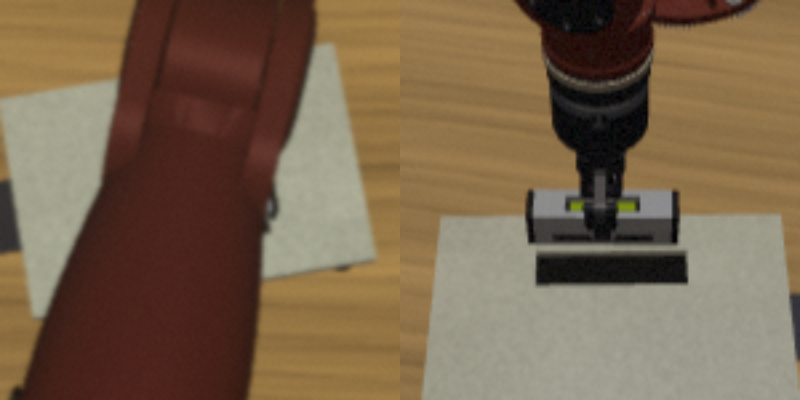

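The scene view at right shows the level held just above the recess, slightly to its right. The top view is blocked by the arm. I measure the level's place in the hand from the scene depth.

```bash
python3 - <<'E'
from h import *
f=pickle.load(open("scene1.pkl","rb"));P=cloud(f)[200:255,270:335].reshape(-1,3)
T=np.array([535.7,14.3,182.5]);x=np.array([-.1754,.9845]);y=np.array([.9845,.1754])
q=P-T;a=q[:,:2]@x;b=q[:,:2]@y;z=P[:,2]
g=(abs(a)>12)&(abs(a)<75)&(z>135)&(z<195)&(abs(b)<30)
print("z pct",np.percentile(z[g],[1,50,99]))
top=g&(z>np.percentile(z[g],99)-5)
for w in(g,top): print(w.sum(),a[w].min(),a[w].max(),(a[w].min()+a[w].max())/2,b[w].min(),b[w].max())
print("vial",vial(f,(285,218,325,245),180))
E
```

```text
z pct [143.91573303 178.43105695 185.04264038]
906 -65.52208422325712 64.43476782564811 -0.5436581988045077 -16.465373397237254 18.546427896775498
376 -65.37035200855871 64.42048173704269 -0.4749351357580096 -16.042124377904948 17.254423991607496
vial (array([536.81585693,  14.04207802]), [10.565503120422363, 56.11358642578125], array([ 0.1776509 , -0.98409355], dtype=float32), np.float64(2.334874390278621))
```

>>> arm_command([
  {"delta_pos": [0.08, 0, 0], "delta_rot": [0, 0, -0.05]},
  {"delta_pos": [0.16, 0, 0.2], "delta_rot": [0, 0, -0.1]},
  {"delta_pos": [0.16, 0, 0.5], "delta_rot": [0, 0, -0.1]},
  {"delta_pos": [0.16, 0, 0.8], "delta_rot": [0, 0, -0.1]},
  {"delta_pos": [0.16, 0, 1.05], "delta_rot": [0, 0, -0.1]},
  {"delta_pos": [0.16, 0, 1.2], "delta_rot": [0, 0, -0.1]},
  {"delta_pos": [0.16, 0, 1.2], "delta_rot": [0, 0, -0.1]},
  {"delta_pos": [0.16, 0, 1.2], "delta_rot": [0, 0, -0.1]},
])

```text
t: 4.95
tool_pos: [534.5, 20.6, 133.7]
eef_rot: [[-0.184, 0.983, -0.001], [0.983, 0.184, 0.0], [0.0, -0.001, -1.0]]
force: [0.8, 0.4, -3.9]
width: 29.3
grip_force: 50.3
```

```bash
python3 - <<'E'
from h import *
s=get_state();print(s['t'],s['tool_pos'].round(1),s['eef_rot'].round(4).tolist(),s['force'].round(1))
f=grab_frame("scene");pickle.dump(f,open("scene2.pkl","wb"))
cv2.imwrite("pics/near.png",cv2.resize(f["image"][200:300,250:380],(780,600),interpolation=cv2.INTER_CUBIC))
E
```

```text
4.95 [534.5  20.6 133.7] [[-0.1845, 0.9828, -0.0011], [0.9828, 0.1845, 0.0001], [0.0003, -0.0011, -1.0]] [ 0.8  0.4 -3.9]
```

View pics/near.png

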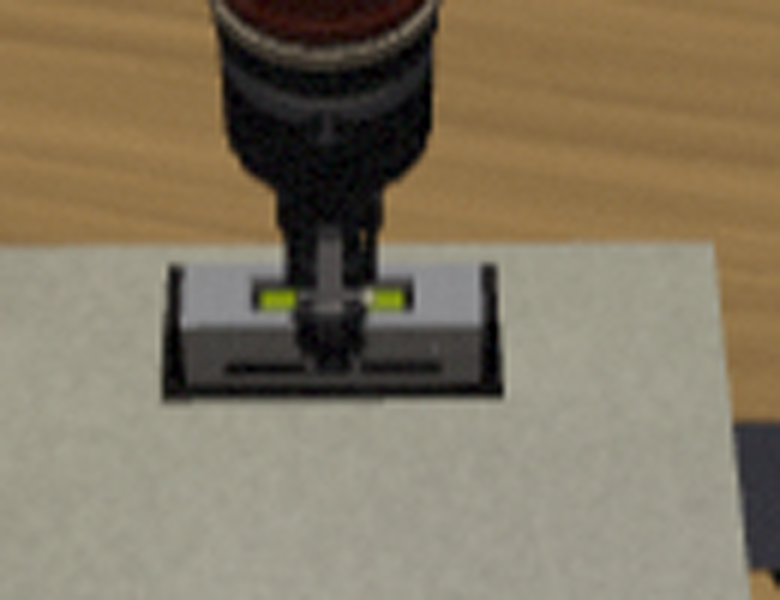

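Level sits centred over the recess: dark recess edges show evenly at (162,395) and (505,395), with a thin strip in front. Lowering slowly.

>>> arm_command([
  {"delta_pos": [0, 0, 0.05], "delta_rot": [0, 0, 0]},
  {"delta_pos": [0, 0, 0.1], "delta_rot": [0, 0, 0]},
  {"delta_pos": [0, 0, 0.15], "delta_rot": [0, 0, 0]},
  {"delta_pos": [0, 0, 0.2], "delta_rot": [0, 0, 0]},
  {"delta_pos": [0, 0, 0.24], "delta_rot": [0, 0, 0]},
  {"delta_pos": [0, 0, 0.26], "delta_rot": [0, 0, 0]},
  {"delta_pos": [0, 0, 0.26], "delta_rot": [0, 0, 0]},
])

```text
t: 5.58
tool_pos: [534.7, 20.6, 123.6]
eef_rot: [[-0.185, 0.983, -0.0], [0.983, 0.185, -0.0], [0.0, -0.0, -1.0]]
force: [0.2, 0.7, -3.9]
width: 28.8
grip_force: 50.3
```

Below the board top with no contact force, so it is inside. On down to touch.

>>> arm_command([
  {"delta_pos": [0, 0, 0.02], "delta_rot": [0, 0, 0]},
  {"delta_pos": [0, 0, 0.04], "delta_rot": [0, 0, 0]},
  {"delta_pos": [0, 0, 0.06], "delta_rot": [0, 0, 0]},
  {"delta_pos": [0, 0, 0.06], "delta_rot": [0, 0, 0]},
])

```text
t: 5.92
tool_pos: [534.9, 20.5, 121.6]
eef_rot: [[-0.185, 0.983, 0.0], [0.983, 0.185, -0.0], [-0.0, 0.0, -1.0]]
force: [-0.3, -0.4, -2.8]
width: 29.0
grip_force: 50.5
```

>>> arm_command([
  {"delta_pos": [0, 0, 0.01], "delta_rot": [0, 0, 0]},
  {"delta_pos": [0, 0, 0.02], "delta_rot": [0, 0, 0]},
  {"delta_pos": [0, 0, 0.02], "delta_rot": [0, 0, 0]},
])

```text
t: 6.17
tool_pos: [535.0, 20.5, 121.6]
eef_rot: [[-0.185, 0.983, 0.0], [0.983, 0.185, -0.0], [-0.0, 0.0, -1.0]]
force: [-3.7, 1.5, 4.0]
width: 29.2
grip_force: 51.6
```

>>> arm_command([
  {"delta_pos": [0, 0, 0], "delta_rot": [0, 0, 0]},
  {"delta_pos": [0, 0, 0], "delta_rot": [0, 0, 0]},
  {"delta_pos": [0, 0, 0], "delta_rot": [0, 0, 0]},
  {"delta_pos": [0, 0, 0], "delta_rot": [0, 0, 0]},
  {"delta_pos": [0, 0, 0], "delta_rot": [0, 0, 0]},
  {"delta_pos": [0, 0, 0], "delta_rot": [0, 0, 0]},
], grip=0.65)

```text
t: 6.67
tool_pos: [534.9, 20.5, 120.7]
eef_rot: [[-0.185, 0.983, 0.0], [0.983, 0.185, -0.0], [-0.0, 0.0, -1.0]]
force: [-0.2, -0.0, -0.3]
width: 55.8
grip_force: 0.0
```

>>> arm_command([
  {"delta_pos": [0, 0, -0.1], "delta_rot": [0, 0, 0]},
  {"delta_pos": [0, 0, -0.5], "delta_rot": [0, 0, 0]},
  {"delta_pos": [0, 0, -1.1], "delta_rot": [0, 0, 0]},
  {"delta_pos": [0, 0, -1.7], "delta_rot": [0, 0, 0]},
  {"delta_pos": [0.4, 0.1, -2.0], "delta_rot": [0, 0, -1.0]},
  {"delta_pos": [1.1, 0.25, -2.0], "delta_rot": [0, 0, -2.2]},
  {"delta_pos": [1.8, 0.4, -2.0], "delta_rot": [0, 0, -3.4]},
  {"delta_pos": [2.5, 0.55, -2.0], "delta_rot": [0, 0, -4.6]},
  {"delta_pos": [3.2, 0.7, -2.0], "delta_rot": [0, 0, -5.8]},
  {"delta_pos": [3.9, 0.85, -2.0], "delta_rot": [0, 0, -7.0]},
  {"delta_pos": [4.6, 1.0, -2.0], "delta_rot": [0, 0, -8.2]},
  {"delta_pos": [5.08, 1.12, -2.0], "delta_rot": [0, 0, -9.2]},
])

```text
t: 7.67
tool_pos: [541.0, 230.9, 201.0]
eef_rot: [[-0.839, 0.544, 0.0], [0.544, 0.839, 0.0], [0.0, 0.0, -1.0]]
force: [0.1, -0.8, -0.2]
width: 55.2
grip_force: 0.0
```

>>> arm_command([
  {"delta_pos": [0, 0, 0], "delta_rot": [0, 0, -1.2]},
  {"delta_pos": [0, 0, 0], "delta_rot": [0, 0, -2.4]},
  {"delta_pos": [0, 0, 0], "delta_rot": [0, 0, -3.6]},
  {"delta_pos": [0, 0, 0], "delta_rot": [0, 0, -4.8]},
  {"delta_pos": [0, 0, 0], "delta_rot": [0, 0, -6.0]},
  {"delta_pos": [0, 0, 0], "delta_rot": [0, 0, -7.2]},
  {"delta_pos": [0, 0, 0], "delta_rot": [0, 0, -8.4]},
  {"delta_pos": [0, 0, 0], "delta_rot": [0, 0, -9.6]},
  {"delta_pos": [0, 0, 0], "delta_rot": [0, 0, -10.8]},
  {"delta_pos": [0, 0, 0], "delta_rot": [0, 0, -12.0]},
  {"delta_pos": [0, 0, 0], "delta_rot": [0, 0, -13.2]},
  {"delta_pos": [0, 0, 0], "delta_rot": [0, 0, -14.4]},
])

```text
t: 8.67
tool_pos: [541.4, 228.5, 200.9]
eef_rot: [[-0.778, -0.628, 0.0], [-0.628, 0.778, -0.0], [-0.0, -0.0, -1.0]]
force: [-0.3, -0.1, 0.9]
width: 55.9
grip_force: 0.0
```

```bash
python3 - <<'E'
from h import *
s=get_state();print(s['t'],s['joint_pos'].round(3),s['tool_pos'].round(1),s['eef_rot'].round(4).tolist(),s['force'].round(1))
f=grab_frame("scene");pickle.dump(f,open("scene3.pkl","wb"));g=grab_frame("top");pickle.dump(g,open("top3.pkl","wb"))
p=lambda f,X:(lambda c:(f["intrinsics"][0,0]*c[0]/-c[2]+f["intrinsics"][0,2],f["intrinsics"][1,1]*c[1]/c[2]+f["intrinsics"][1,2]))(np.linalg.inv(f["world_from_camera"])@np.append(X,1))
for n,h in(("scene",f),("top",g)):
    u,v=map(int,p(h,[535,20.5,121]));print(n,u,v)
    try:print(vial(h,(u-22,v-14,u+22,v+14),121))
    except Exception as e:print(e)
A=[cv2.resize(f["image"][200:320,250:410],(400,300),interpolation=cv2.INTER_CUBIC),cv2.resize(g["image"][160:280,230:390],(400,300),interpolation=cv2.INTER_CUBIC)]
cv2.imwrite("pics/seated.png",np.hstack(A))
R=s['eef_rot'];print(R.T@(np.array([541.5,228.6,128])-s['tool_pos'])/40)
E
```

```text
8.6667 [ 0.177  0.062 -0.047  1.461 -0.    -0.502] [541.4 228.5 200.9] [[-0.7779, -0.6284, 0.0001], [-0.6284, 0.7779, -0.0001], [-0.0001, -0.0002, -1.0]] [-0.3 -0.1  0.9]
scene 304 251
(array([536.78631592,  21.19014359]), [10.758435249328613, 56.543296813964844], array([ 0.1765944, -0.9842837], dtype=float32), np.float64(6.560514122580771))
top 335 223
(array([532.46551514,  20.50330544]), [13.43288516998291, 58.48493957519531], array([ 0.18417743, -0.98289305], dtype=float32), np.float64(6.533282208844962))
[-2.88024303e-03  6.81869433e-04  1.82353250e+00]
```

View pics/seated.png

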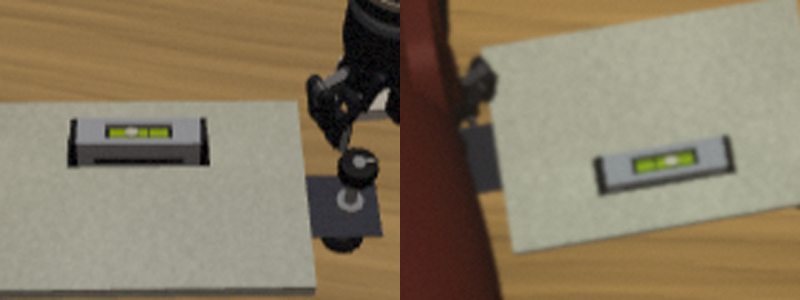

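The level is seated, with the bubble about 6.5 mm to the right (away from the knob). Now the knob.

>>> arm_command([
  {"delta_pos": [0, 0, 0.3], "delta_rot": [0, 0, 0]},
  {"delta_pos": [0, 0, 0.8], "delta_rot": [0, 0, 0]},
  {"delta_pos": [0, 0, 1.2], "delta_rot": [0, 0, 0]},
  {"delta_pos": [0, 0, 1.6], "delta_rot": [0, 0, 0]},
  {"delta_pos": [0, 0, 1.8], "delta_rot": [0, 0, 0]},
  {"delta_pos": [0, 0, 1.82], "delta_rot": [0, 0, 0]},
  {"delta_pos": [0, 0, 1.82], "delta_rot": [0, 0, 0]},
])

```text
t: 9.35
tool_pos: [541.0, 228.5, 127.4]
eef_rot: [[-0.782, -0.623, -0.001], [-0.623, 0.782, -0.0], [0.001, 0.0, -1.0]]
force: [-0.2, -0.2, 0.7]
width: 55.3
grip_force: 0.0
```

>>> arm_command([
  {"delta_pos": [0, 0, 0], "delta_rot": [0, 0, 0]},
  {"delta_pos": [0, 0, 0], "delta_rot": [0, 0, 0]},
  {"delta_pos": [0, 0, 0], "delta_rot": [0, 0, 0]},
  {"delta_pos": [0, 0, 0], "delta_rot": [0, 0, 0]},
  {"delta_pos": [0, 0, 0], "delta_rot": [0, 0, 0]},
  {"delta_pos": [0, 0, 0], "delta_rot": [0, 0, 0]},
  {"delta_pos": [0, 0, 0], "delta_rot": [0, 0, 0]},
  {"delta_pos": [0, 0, 0], "delta_rot": [0, 0, 0]},
], grip=0.2, squeeze=25)

```text
t: 10.02
tool_pos: [541.6, 229.1, 129.2]
eef_rot: [[-0.781, -0.625, 0.001], [-0.625, 0.781, 0.001], [-0.002, 0.0, -1.0]]
force: [-3.7, 2.7, 5.7]
width: 35.2
grip_force: 25.3
```

>>> arm_command([
  {"delta_pos": [0, 0, 0], "delta_rot": [0, 0, 0.5]},
  {"delta_pos": [0, 0, 0], "delta_rot": [0, 0, 1.5]},
  {"delta_pos": [0, 0, 0], "delta_rot": [0, 0, 2.5]},
  {"delta_pos": [0, 0, 0], "delta_rot": [0, 0, 3.5]},
  {"delta_pos": [0, 0, 0], "delta_rot": [0, 0, 4.5]},
  {"delta_pos": [0, 0, 0], "delta_rot": [0, 0, 5.5]},
  {"delta_pos": [0, 0, 0], "delta_rot": [0, 0, 6.5]},
  {"delta_pos": [0, 0, 0], "delta_rot": [0, 0, 7.5]},
  {"delta_pos": [0, 0, 0], "delta_rot": [0, 0, 8.5]},
  {"delta_pos": [0, 0, 0], "delta_rot": [0, 0, 9.5]},
  {"delta_pos": [0, 0, 0], "delta_rot": [0, 0, 10.0]},
  {"delta_pos": [0, 0, 0], "delta_rot": [0, 0, 10.0]},
])

```text
t: 11.02
tool_pos: [541.5, 229.7, 129.2]
eef_rot: [[-0.98, 0.199, 0.001], [0.199, 0.98, 0.002], [-0.001, 0.002, -1.0]]
force: [-4.5, 6.8, 6.7]
width: 35.7
grip_force: 25.3
```

>>> arm_command([
  {"delta_pos": [0, 0, 0], "delta_rot": [0, 0, 0.5]},
  {"delta_pos": [0, 0, 0], "delta_rot": [0, 0, 1.5]},
  {"delta_pos": [0, 0, 0], "delta_rot": [0, 0, 2.5]},
  {"delta_pos": [0, 0, 0], "delta_rot": [0, 0, 3.5]},
  {"delta_pos": [0, 0, 0], "delta_rot": [0, 0, 4.5]},
  {"delta_pos": [0, 0, 0], "delta_rot": [0, 0, 5.5]},
  {"delta_pos": [0, 0, 0], "delta_rot": [0, 0, 6.5]},
  {"delta_pos": [0, 0, 0], "delta_rot": [0, 0, 7.5]},
  {"delta_pos": [0, 0, 0], "delta_rot": [0, 0, 8.5]},
  {"delta_pos": [0, 0, 0], "delta_rot": [0, 0, 9.0]},
  {"delta_pos": [0, 0, 0], "delta_rot": [0, 0, 9.0]},
  {"delta_pos": [0, 0, 0], "delta_rot": [0, 0, 9.0]},
])

```text
t: 12.02
tool_pos: [541.8, 230.2, 129.2]
eef_rot: [[-0.554, 0.832, 0.002], [0.832, 0.554, 0.003], [0.002, 0.003, -1.0]]
force: [-2.0, 9.6, 3.6]
width: 35.6
grip_force: 25.2
```

>>> arm_command([
  {"delta_pos": [0, 0, 0], "delta_rot": [0, 0, 0]},
  {"delta_pos": [0, 0, 0], "delta_rot": [0, 0, 0]},
  {"delta_pos": [0, 0, 0], "delta_rot": [0, 0, 0]},
  {"delta_pos": [0, 0, 0], "delta_rot": [0, 0, 0]},
  {"delta_pos": [0, 0, 0], "delta_rot": [0, 0, 0]},
  {"delta_pos": [0, 0, 0], "delta_rot": [0, 0, 0]},
  {"delta_pos": [0, 0, 0], "delta_rot": [0, 0, 0]},
  {"delta_pos": [0, 0, 0], "delta_rot": [0, 0, 0]},
  {"delta_pos": [0, 0, 0], "delta_rot": [0, 0, 0]},
  {"delta_pos": [0, 0, 0], "delta_rot": [0, 0, 0]},
  {"delta_pos": [0, 0, 0], "delta_rot": [0, 0, 0]},
  {"delta_pos": [0, 0, 0], "delta_rot": [0, 0, 0]},
])

```text
t: 13.02
tool_pos: [541.8, 230.2, 129.2]
eef_rot: [[-0.555, 0.832, 0.002], [0.832, 0.555, 0.003], [0.002, 0.003, -1.0]]
force: [-2.2, 7.8, 4.5]
width: 35.1
grip_force: 25.2
```

```bash
cat > b.py <<'E'
from h import *
s=get_state();print(s['t'],s['joint_pos'].round(3),s['tool_pos'].round(1),s['force'].round(1),s['torque'].round(2),np.degrees(np.arctan2(s['eef_rot'][1,0],s['eef_rot'][0,0])))
for n,u,v in(("scene",304,251),("top",335,223)):
    h=grab_frame(n);pickle.dump(h,open(n+"4.pkl","wb"))
    try:
        r=vial(h,(u-22,v-14,u+22,v+14),121);print(n,r[0],r[1],r[2],r[3])
    except Exception as e:print(n,e)
E
python3 b.py
```

```text
13.0167 [ 0.178  0.082 -0.157  1.33   0.003  1.161] [541.8 230.2 129.2] [-2.2  7.8  4.5] [ 1.77  0.48 -0.08] 123.69224394516104
scene [536.67370605  20.51730347] [10.637418746948242, 56.90760040283203] [ 0.20133339 -0.97952276] 0.3160479036825989
top [532.61102295  20.1631813 ] [13.560678482055664, 58.94947814941406] [ 0.17953709 -0.9837512 ] 0.7442794082865793
```

>>> arm_command([
  {"delta_pos": [0, 0, 0], "delta_rot": [0, 0, 0]},
  {"delta_pos": [0, 0, 0], "delta_rot": [0, 0, 0]},
  {"delta_pos": [0, 0, 0], "delta_rot": [0, 0, 0]},
  {"delta_pos": [0, 0, 0], "delta_rot": [0, 0, 0]},
  {"delta_pos": [0, 0, 0], "delta_rot": [0, 0, 0]},
], grip=0.65)

```text
t: 13.53
tool_pos: [541.5, 228.3, 127.8]
eef_rot: [[-0.554, 0.833, 0.0], [0.833, 0.554, -0.0], [-0.0, -0.0, -1.0]]
force: [0.1, -0.6, -0.5]
width: 55.4
grip_force: 0.0
```

>>> arm_command([
  {"delta_pos": [0, 0, -0.3], "delta_rot": [0, 0, 0]},
  {"delta_pos": [0, 0, -0.9], "delta_rot": [0, 0, 0]},
  {"delta_pos": [0, 0, -1.5], "delta_rot": [0, 0, 0]},
  {"delta_pos": [0, 0, -1.9], "delta_rot": [0, 0, 0]},
  {"delta_pos": [0, 0, -2.0], "delta_rot": [0, 0, 0]},
  {"delta_pos": [0, 0, -2.0], "delta_rot": [0, 0, 0]},
  {"delta_pos": [0, 0, -2.0], "delta_rot": [0, 0, 0]},
  {"delta_pos": [0, 0, -2.0], "delta_rot": [0, 0, 0]},
  {"delta_pos": [0, 0, -2.0], "delta_rot": [0, 0, 0]},
  {"delta_pos": [0, 0, -2.0], "delta_rot": [0, 0, 0]},
  {"delta_pos": [0, 0, -2.0], "delta_rot": [0, 0, 0]},
  {"delta_pos": [0, 0, -2.0], "delta_rot": [0, 0, 0]},
], grip=0.0)

```text
t: 14.53
tool_pos: [541.2, 228.5, 207.4]
eef_rot: [[-0.554, 0.833, -0.001], [0.833, 0.554, -0.0], [0.0, -0.001, -1.0]]
force: [0.2, -0.3, 0.6]
width: 0.0
grip_force: 0.0
```

```bash
python3 b.py; python3 - <<'E'
from h import *
f=pickle.load(open("scene4.pkl","rb"));g=pickle.load(open("top4.pkl","rb"))
cv2.imwrite("pics/cent.png",np.hstack([cv2.resize(f["image"][231:271,274:334],(400,266),interpolation=cv2.INTER_CUBIC),cv2.resize(g["image"][203:243,305:365],(400,266),interpolation=cv2.INTER_CUBIC)]))
E
```

```text
14.5333 [ 0.177  0.062 -0.035  1.474 -0.     1.161] [541.2 228.5 207.4] [ 0.2 -0.3  0.6] [0.03 0.01 0.06] 123.63816237658315
scene [536.6628418   20.59361267] [10.6336669921875, 56.28205108642578] [ 0.2010898 -0.9795728] 0.24099806532386306
top [532.57196045  20.11637115] [13.49957275390625, 58.76601028442383] [ 0.18417726 -0.98289305] 0.4201265608435013
```

View pics/cent.png

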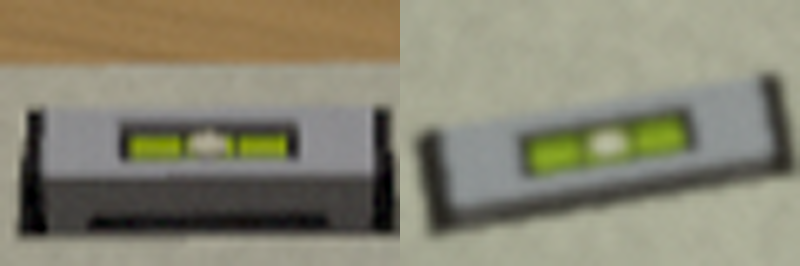

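The bubble sits centred between the lines in both views, (205,142) and (607,145). Moving over the level with the fingers shut.

>>> arm_command([
  {"delta_pos": [-0.3, -0.2, 0], "delta_rot": [0, 0, 0.5]},
  {"delta_pos": [-0.9, -0.6, 0], "delta_rot": [0, 0, 1.2]},
  {"delta_pos": [-1.5, -1.1, 0], "delta_rot": [0, 0, 2.0]},
  {"delta_pos": [-2.2, -1.6, 0], "delta_rot": [0, 0, 2.8]},
  {"delta_pos": [-2.9, -2.1, 0], "delta_rot": [0, 0, 3.6]},
  {"delta_pos": [-3.6, -2.6, 0], "delta_rot": [0, 0, 4.2]},
  {"delta_pos": [-4.1, -2.9, 0.2], "delta_rot": [0, 0, 4.6]},
  {"delta_pos": [-4.24, -3.02, 0.6], "delta_rot": [0, 0, 4.6]},
  {"delta_pos": [-4.24, -3.02, 1.0], "delta_rot": [0, 0, 4.6]},
  {"delta_pos": [-4.24, -3.02, 1.2], "delta_rot": [0, 0, 4.6]},
  {"delta_pos": [-4.24, -3.02, 1.2], "delta_rot": [0, 0, 4.6]},
  {"delta_pos": [-4.24, -3.02, 1.2], "delta_rot": [0, 0, 4.6]},
], grip=0.0, squeeze=40)

```text
t: 15.63
tool_pos: [534.5, 20.5, 160.0]
eef_rot: [[-0.184, 0.983, -0.0], [0.983, 0.184, -0.0], [0.0, -0.0, -1.0]]
force: [0.3, -0.3, -0.2]
width: 0.1
grip_force: 0.0
```

>>> arm_command([
  {"delta_pos": [0, 0, 0.05], "delta_rot": [0, 0, 0]},
  {"delta_pos": [0, 0, 0.1], "delta_rot": [0, 0, 0]},
  {"delta_pos": [0, 0, 0.15], "delta_rot": [0, 0, 0]},
  {"delta_pos": [0, 0, 0.2], "delta_rot": [0, 0, 0]},
  {"delta_pos": [0, 0, 0.23], "delta_rot": [0, 0, 0]},
  {"delta_pos": [0, 0, 0.23], "delta_rot": [0, 0, 0]},
  {"delta_pos": [0, 0, 0.23], "delta_rot": [0, 0, 0]},
])

```text
t: 16.22
tool_pos: [534.7, 20.5, 150.6]
eef_rot: [[-0.185, 0.983, -0.0], [0.983, 0.185, -0.0], [-0.0, -0.0, -1.0]]
force: [0.1, -0.1, 1.0]
width: 0.0
grip_force: 0.0
```

>>> arm_command([
  {"delta_pos": [0, 0, 0.02], "delta_rot": [0, 0, 0]},
  {"delta_pos": [0, 0, 0.04], "delta_rot": [0, 0, 0]},
  {"delta_pos": [0, 0, 0.06], "delta_rot": [0, 0, 0]},
  {"delta_pos": [0, 0, 0.06], "delta_rot": [0, 0, 0]},
])

```text
t: 16.55
tool_pos: [534.7, 20.4, 148.1]
eef_rot: [[-0.185, 0.983, -0.0], [0.983, 0.185, -0.0], [0.0, -0.0, -1.0]]
force: [0.2, 0.5, -0.5]
width: 0.1
grip_force: 0.0
```

>>> arm_command([
  {"delta_pos": [0, 0, 0.01], "delta_rot": [0, 0, 0]},
  {"delta_pos": [0, 0, 0.02], "delta_rot": [0, 0, 0]},
  {"delta_pos": [0, 0, 0.02], "delta_rot": [0, 0, 0]},
  {"delta_pos": [0, 0, 0.02], "delta_rot": [0, 0, 0]},
])

```text
t: 16.88
tool_pos: [534.7, 20.4, 147.5]
eef_rot: [[-0.185, 0.983, -0.0], [0.983, 0.185, -0.0], [-0.0, -0.0, -1.0]]
force: [0.9, 0.2, -0.1]
width: -0.4
grip_force: 0.0
```

>>> arm_command([
  {"delta_pos": [0, 0, 0.01], "delta_rot": [0, 0, 0]},
  {"delta_pos": [0, 0, 0.02], "delta_rot": [0, 0, 0]},
  {"delta_pos": [0, 0, 0.02], "delta_rot": [0, 0, 0]},
  {"delta_pos": [0, 0, 0.02], "delta_rot": [0, 0, 0]},
])

```text
t: 17.22
tool_pos: [534.8, 20.4, 147.1]
eef_rot: [[-0.185, 0.983, 0.0], [0.983, 0.185, -0.0], [-0.0, 0.0, -1.0]]
force: [-2.3, 0.1, 5.1]
width: -0.2
grip_force: 2.3
```

>>> arm_command([
  {"delta_pos": [0, 0, 0.01], "delta_rot": [0, 0, 0]},
  {"delta_pos": [0, 0, 0.015], "delta_rot": [0, 0, 0]},
  {"delta_pos": [0, 0, 0.015], "delta_rot": [0, 0, 0]},
  {"delta_pos": [0, 0, 0.015], "delta_rot": [0, 0, 0]},
  {"delta_pos": [0, 0, 0.015], "delta_rot": [0, 0, 0]},
  {"delta_pos": [0, 0, 0.015], "delta_rot": [0, 0, 0]},
  {"delta_pos": [0, 0, 0.015], "delta_rot": [0, 0, 0]},
  {"delta_pos": [0, 0, 0.015], "delta_rot": [0, 0, 0]},
  {"delta_pos": [0, 0, 0.015], "delta_rot": [0, 0, 0]},
  {"delta_pos": [0, 0, 0.015], "delta_rot": [0, 0, 0]},
  {"delta_pos": [0, 0, 0.015], "delta_rot": [0, 0, 0]},
  {"delta_pos": [0, 0, 0.015], "delta_rot": [0, 0, 0]},
])

```text
t: 18.22
tool_pos: [534.9, 20.4, 147.0]
eef_rot: [[-0.185, 0.983, 0.001], [0.983, 0.185, -0.0], [-0.0, 0.001, -1.0]]
force: [-3.8, -0.2, 9.2]
width: -0.2
grip_force: 4.7
```

>>> arm_command([
  {"delta_pos": [0, 0, 0], "delta_rot": [0, 0, 0]},
  {"delta_pos": [0, 0, 0], "delta_rot": [0, 0, 0]},
  {"delta_pos": [0, 0, 0], "delta_rot": [0, 0, 0]},
  {"delta_pos": [0, 0, 0], "delta_rot": [0, 0, 0]},
  {"delta_pos": [0, 0, 0], "delta_rot": [0, 0, 0]},
  {"delta_pos": [0, 0, 0], "delta_rot": [0, 0, 0]},
  {"delta_pos": [0, 0, 0], "delta_rot": [0, 0, 0]},
  {"delta_pos": [0, 0, 0], "delta_rot": [0, 0, 0]},
  {"delta_pos": [0, 0, 0], "delta_rot": [0, 0, 0]},
  {"delta_pos": [0, 0, 0], "delta_rot": [0, 0, 0]},
  {"delta_pos": [0, 0, 0], "delta_rot": [0, 0, 0]},
  {"delta_pos": [0, 0, 0], "delta_rot": [0, 0, 0]},
])

```text
t: 19.22
tool_pos: [534.9, 20.4, 147.0]
eef_rot: [[-0.185, 0.983, 0.001], [0.983, 0.185, -0.0], [-0.0, 0.001, -1.0]]
force: [-4.6, -0.0, 9.8]
width: 0.2
grip_force: 4.7
```

```bash
python3 b.py; python3 - <<'E'
from h import *
f=pickle.load(open("scene4.pkl","rb"))
cv2.imwrite("pics/press.png",cv2.resize(f["image"][221:281,259:349],(780,520),interpolation=cv2.INTER_CUBIC))
E
```

```text
19.2167 [-0.206 -0.086 -0.293  1.364 -0.     1.179] [534.9  20.4 147. ] [-4.6 -0.   9.8] [ 0.17  0.83 -0.01] 100.64348143034996
scene [536.65692139  20.70331383] [10.821358680725098, 56.55776596069336] [ 0.19236977 -0.98132247] 0.04323702791980634
top OpenCV(4.12.0) /io/opencv/modules/imgproc/src/convhull.cpp:143: error: (-215:Assertion failed) total >= 0 && (depth == CV_32F || depth == CV_32S) in function 'convexHull'
```

View pics/press.png

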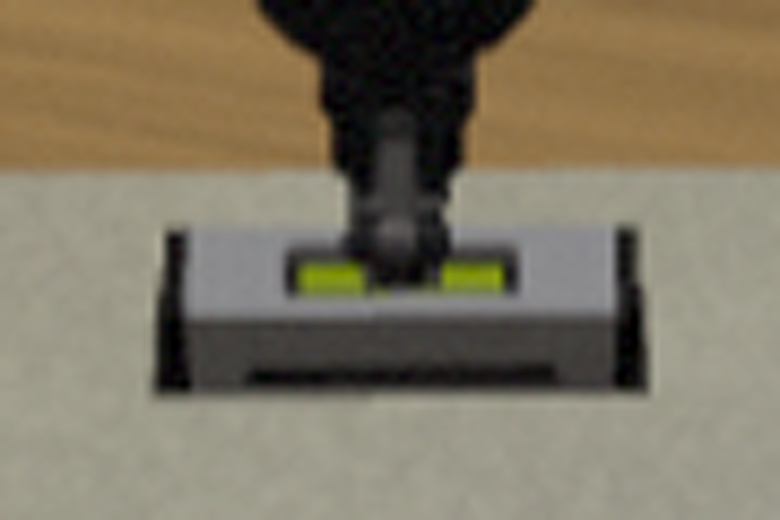

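Fingers press the middle of the vial at (400,275) with about 10 N, the level lies flat, and no bubble shows beyond the fingers. Handing in.

```bash
python3 -c "
from plant import job_done;print(job_done())"
```

```text
the job is handed in; nothing more can be done
None
```

The job is handed in with no verdict shown: the level is in the recess, its bubble was centred (within about 0.5 mm) before I pressed, and the fingers are still pressing on its middle with about 10 N, hiding the bubble from view.

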